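# Find the thread hand of a charger terminal cap and lift it off

## Task

Take the aluminium cap off its terminal on the orange charger: nobody remembers whether it has a right-hand or a left-hand thread, so try it one way and, if it jams, the other; unscrew it the way that it gives, and only then lift it. Finish while holding the cap in the gripper, still, at least 60 mm up from where it was seated and touching nothing else; leave the black cap and the other things on the shelf where they are.

Things in the scene. Friction and masses are not known exactly. Their poses are not given: they have to be found in the camera images.
- cap: Loose aluminium screw cap, about 80 g: twelve-sided, closed on top, 48 mm across opposite flats, 36 mm high; one pair of flats faces its x axis, others every 30 degrees. Sits upright on one of the charger's two studs (28 mm high), rim on the charger's top; grip across two flats from above. Origin: centre of its underside; z up; x towards the red dot. It does not rise by itself while turned.
- cap_dot (a point): Red dot on the cap's top, 17.5 mm from its axis. Tightened, it points along the charger's +x, within 7 degrees. Thread hand differs from start to start, unseen: the wrong way the cap stops hard about 17 degrees from there; the right way it turns easily, is free from 50 degrees and meets a stop at about 66. Lift between these; before 50 the thread holds it down (2 mm play).
- charger: Orange battery charger, fixed to the shelf, 170 mm (its x) by 250 mm (its y), top face 90 mm above the shelf. Origin: centre of its underside; front with the black panel faces its -x. Its two studs stand on the top face at x -20 mm, y +60 and -60 mm (its axes); a carrying bar runs along y at x +68 mm and reaches 112 mm above the shelf.
- black_cap: Black round plastic cap, 50 mm across and 32 mm high, fixed on the charger's other stud, 120 mm from the aluminium cap; not to be removed. Origin: centre of its underside.
- case: Bystander: blue plastic hinged-lid case, closed, 130 x 190 x 60 mm high; origin: centre of its underside.
- spanner: Bystander: steel spanner 170 mm long lying along its x; origin: centre of its underside.
- ashtray: Bystander: small glass ashtray, 84 mm across, 28 mm high, on a grey pad 140 mm square and 5 mm thick; origin: centre of its underside.
- spray: Bystander: upright can 56 mm across, 160 mm high; origin: centre of its underside.
- jar: Bystander: jar with red lid, 64 mm across, 75 mm high; origin: centre of its underside.

How it is judged:
By the outcome, as a careful person would: the job done as asked, in the order asked, and still so for the second after the job is handed in, while the arm keeps its last pose, push and grip.
It also fails if it takes over 48 s, if anything falls off the work surface, if the arm or the gripper's body presses on something with over 40 N, if the wrist force passes 120 N, or if a joint passes its speed limit or range.

## Robot

A 6-joint arm with a two-finger parallel gripper is mounted at the origin on the work surface. World frame = base frame: x ahead of the robot, y to its left, z up, the work surface at z = 0. Lengths are in m, angles in rad, forces in N, time in s.
With the tool pointing down it reaches from about 0.4 to 0.825 m from the base axis. Payload 7 kg.
Tool frame: the origin (TCP) lies between the finger pads; the fingertips stand 22 mm ahead of it and the grasp point (between the pads) lies 3 mm ahead of it; z points along the fingers, y is the direction in which the jaws open and shut (so a half turn about z gives the same grasp; the last joint's range is limited). The gripper opens to 88 mm and grips with 3 to 60 N. Pads are 19 mm wide; open, the fingers measure 130 mm over their backs; the gripper's body (78 mm by 193 mm) begins 47 mm behind the grasp point.
Start: joints at [-1.05, 0.359, 0.012, 0, -1.224, -0.288], TCP at [0.156, -0.657, 0.249] pointing down, gripper open.
Joint ranges: [-3.07, 3.07], [-1.43, 2.12], [-1.02, 1.25], [-3.03, 1.67], [-3.05, -0], [-3.03, 3.03]. Speed limits (rad/s): [2.39, 2.39, 3.01, 3.14, 3.14, 3.14].

## Interface

Orientations are given as [roll, pitch, yaw] about the fixed x, y, z axes, in that order (R = Rz(yaw) Ry(pitch) Rx(roll)).
In Python, from station import * gives the robot as it stands. The module is installed in compiled form; this text tells all that it offers.
- The arm moves only by the tool move_arm, never from a script. Its argument "rows" is a list of rows, each an object with "delta_rot": the turn, a rotation vector about the world's x, y, z in degrees, a list of three; "delta_pos": the shift along the world's x, y, z in cm, a list of three; "hand": the finger opening in cm, from 0 to 8.76. A call has exactly 10 rows; each row shifts and turns the commanded pose from where the row before left it; what a row does not reach is not made up. A row lasts 1/10 s, in which the tool goes at most 50 mm and 8.59 degrees, less where a joint would pass 70% of its speed; a pose out of reach is approached as far as the arm can. A call is refused whole if a number of a shift passes 5 or a number of a turn 8.59, either way. A call with a gripper value outside its range is refused whole. The fingers move at their own pace and stop on an object; "force" is the grip in N (left out, the last holds). Time passes only in rows, so rows that do not move let the fingers close, or fill a call up. It gives the time, the measured TCP pose, the force and the opening at its end, in the units of the state.
- get_state(): the state, without advancing time (a new reading comes with each control period).
- grab_frame(name): name is "scene" or "top" or "wrist"; returns the picture (480x640x3 uint8, blue, green, red); there is no depth.
- camera_info(name): a dict with "camera_matrix" (3x3 intrinsics, pixels), "dist" ([k1, k2, p1, p2, k3] as OpenCV has them; the pictures are not rectified), "world_from_camera" (4x4, takes a point from camera to world coordinates); the wrist camera has in their place "T_tool_cam" (4x4, takes a point from camera to tool coordinates, whose origin is the TCP and whose axes are the flange's). Camera axes: x right, y down, z forward; pixel columns grow to the right and rows downward; lengths in m; the calibration is good to about 2 mm. A picture is of the moment at which its call begins: read the wrist's pose just before it. camera_info takes no time and is no camera call.
- job_done(): hands the job in, once; it reports no verdict.
The state is a dict: "t": time; "q": joint angles; "qd": joint speeds; "joint_efforts": joint torques, N m; "eef_pos": TCP position; "ee_rot": TCP orientation; "force": force on the tool from outside, world axes, zero at the start; "moment": the same for the moment, N m; "width": finger opening in m.
Only numpy, scipy, OpenCV 4.12 (cv2) and the standard library are available. Lean on these libraries where they do the work, as an engineer would, in place of code of your own. Each camera call takes 0.05 s, during which the arm holds its last target.

## Working session

There is one attempt and no reset: what is moved stays moved. The work goes in short steps, Python scripts to look and compute and a tool call to move; the robot and the scene stay as the last step left them, time stands still between calls to the robot, and variables do not carry over. Pictures are saved under pics/ and viewed, and the job is handed in when it is done.

Besides the shell and the picture viewer there is one more tool, called after "Emit:" by a JSON object that holds its "api" and its "payload". move_arm: Moves the arm, as the interface text tells. Its arguments: {"type":"object","properties":{"rows":{"type":"array"},"force":{"type":"number"}},"required":["rows"]}

```bash
mkdir -p pics
python3 - <<'E'
from station import *
import cv2, numpy as np
s=get_state(); print(s)
for n in ["scene","top","wrist"]:
    f=grab_frame(n); cv2.imwrite(f"pics/{n}0.png",f)
    print(n,{k:np.round(v,4).tolist() for k,v in camera_info(n).items()})
E
```

```text
{'t': 0.0, 'q': array([-1.04987336e+00,  3.59365072e-01,  1.10573815e-02, -3.66681522e-04,
       -1.22409408e+00, -2.88112533e-01]), 'qd': array([-0.0014962 ,  0.00018893, -0.00296954, -0.00013283,  0.00101927,
        0.00044873]), 'joint_efforts': array([ 1.81842082e-03, -5.82716811e+01,  2.93071175e+01,  6.99735090e+00,
        6.83311999e-03, -1.44059295e-04]), 'eef_pos': array([ 0.15561529, -0.6563477 ,  0.24763314]), 'ee_rot': array([ 3.13995543e+00, -1.25725386e-04, -2.90890699e+00]), 'force': array([-0.01109261,  1.2536464 ,  1.11501511]), 'moment': array([-0.02116186,  0.08524032,  0.03990903]), 'width': 0.08773608913159008}
scene {'camera_matrix': [[532.7352, 0.0, 314.9069], [0.0, 532.7352, 245.4315], [0.0, 0.0, 1.0]], 'dist': [-0.0789, 0.0, 0.0, 0.0, 0.0], 'world_from_camera': [[0.8286, 0.2983, -0.4737, 1.2352], [0.5598, -0.4319, 0.7072, -0.9013], [0.0064, -0.8511, -0.5249, 0.8026], [0.0, 0.0, 0.0, 1.0]]}
top {'camera_matrix': [[540.6909, 0.0, 324.6564], [0.0, 540.6909, 242.597], [0.0, 0.0, 1.0]], 'dist': [-0.0433, 0.0, 0.0, 0.0, 0.0], 'world_from_camera': [[-0.0165, -0.9866, 0.1621, 0.4328], [-0.9997, 0.0192, 0.0148, 0.0015], [-0.0177, -0.1618, -0.9867, 1.1563], [0.0, 0.0, 0.0, 1.0]]}
wrist {'camera_matrix': [[341.7188, 0.0, 321.3486], [0.0, 341.7188, 237.2979], [0.0, 0.0, 1.0]], 'dist': [-0.0052, 0.0, 0.0, 0.0, 0.0], 'T_tool_cam': [[-0.001, -0.964, -0.2658, 0.0712], [1.0, -0.0011, 0.0002, -0.0004], [-0.0005, -0.2658, 0.964, -0.1362], [0.0, 0.0, 0.0, 1.0]]}
```

View pics/scene0.png

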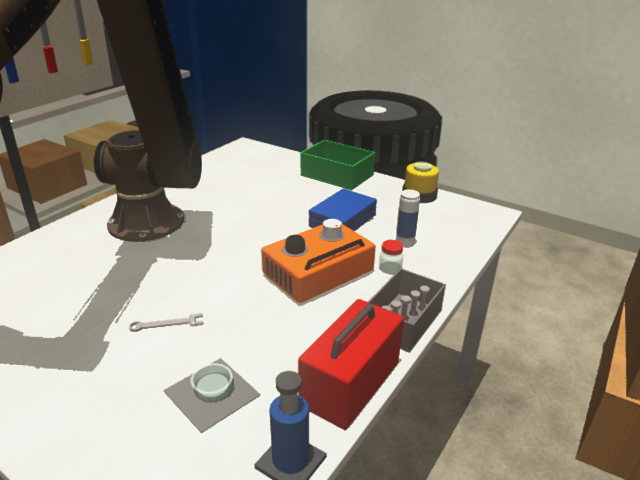

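View pics/top0.png

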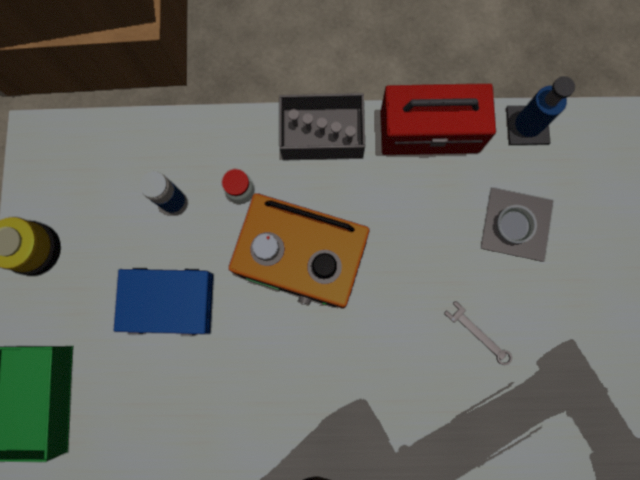

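The top view shows the charger at about (300,250), with the aluminium cap at (266,248), the red dot near (268,238) and the black cap at (324,265). Next I'll enlarge these.

Run:
```python
import cv2,numpy as np
a=cv2.imread("pics/top0.png")[185:315,220:380]; b=cv2.imread("pics/scene0.png")[205:305,250:390]
cv2.imwrite("pics/topc.png",cv2.resize(a,None,fx=5,fy=5,interpolation=cv2.INTER_CUBIC)[:600])
cv2.imwrite("pics/scc.png",cv2.resize(b,None,fx=5.5,fy=5.5,interpolation=cv2.INTER_CUBIC))
```

```text
(no output)
```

View pics/topc.png

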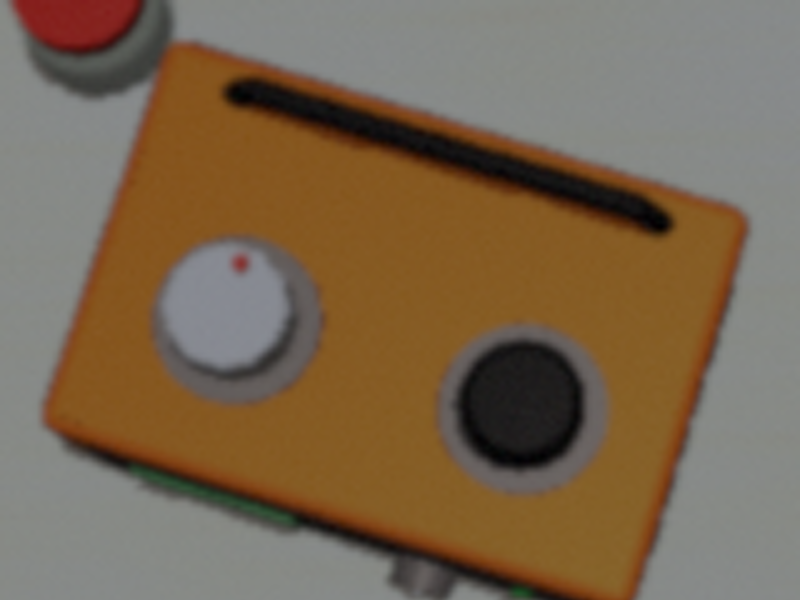

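View pics/scc.png

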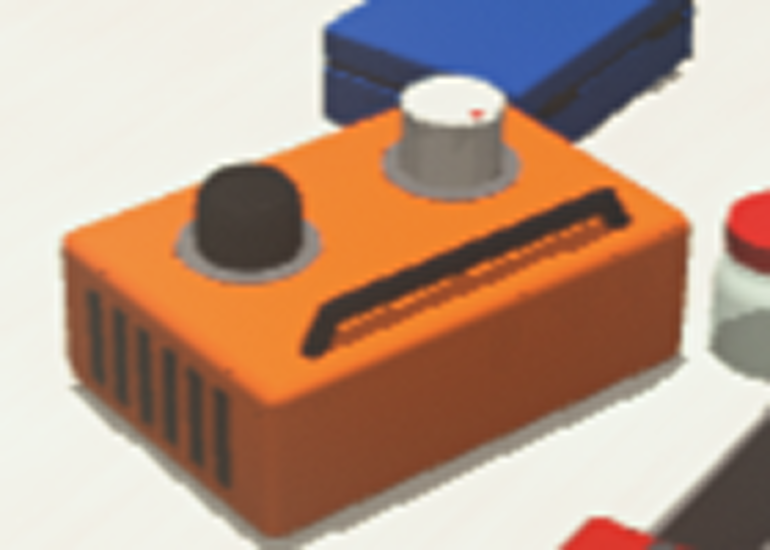

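Cap top centre: top crop (227,304), scene crop (453,101). Dot: top (240,264), scene (477,114). The charger's top corners are also visible in the top crop.

```bash
cat > h.py <<'E'
import cv2,numpy as np
from scipy.spatial.transform import Rotation as R
def ray(K,D,T,px):
    u=cv2.undistortPoints(np.array([[px]],float),np.array(K),np.array(D))[0,0]
    d=T[:3,:3]@np.array([*u,1]); return T[:3,3],d/np.linalg.norm(d)
def tri(rs):
    A=sum(np.eye(3)-np.outer(d,d) for o,d in rs); b=sum((np.eye(3)-np.outer(d,d))@o for o,d in rs)
    p=np.linalg.solve(A,b); return p,[np.linalg.norm((np.eye(3)-np.outer(d,d))@(p-o)) for o,d in rs]
def plane(r,z): o,d=r; return o+d*(z-o[2])/d[2]
def proj(K,D,T,P):
    Ti=np.linalg.inv(T); r=cv2.Rodrigues(Ti[:3,:3])[0]
    return cv2.projectPoints(np.array(P,float).reshape(-1,1,3),r,Ti[:3,3],np.array(K),np.array(D))[0][:,0]
def wristT(s,ci):
    T=np.eye(4);T[:3,:3]=R.from_euler('xyz',s['ee_rot']).as_matrix();T[:3,3]=s['eef_pos'];return T@np.array(ci['T_tool_cam'])
E
python3 - <<'E'
from station import *
from h import *
np.set_printoptions(precision=4,suppress=True)
C={n:camera_info(n) for n in("top","scene")}
def r(n,x,y):
    c=C[n]; o,s=((220,185),5) if n=="top" else ((250,205),5.5)
    return ray(c["camera_matrix"],c["dist"],np.array(c["world_from_camera"]),[o[0]+(x+.5)/s-.5,o[1]+(y+.5)/s-.5])
cap=tri([r("top",227,304),r("scene",453,101)]);print("cap",cap)
dot=tri([r("top",240,264),r("scene",477,114)]);print("dot",dot)
v=dot[0]-cap[0];print("dotang tri",np.degrees(np.arctan2(v[1],v[0])),np.linalg.norm(v))
v=plane(r("top",240,264),.126)-plane(r("top",227,304),.126);print("dotang top",np.degrees(np.arctan2(v[1],v[0])),np.linalg.norm(v))
bc=tri([r("top",521,402),r("scene",249,185)]);print("black",bc)
rs=plane(r("top",238,320),.092);rb=plane(r("top",523,408),.092);print("rings",rs,rb);v=rs-rb;print("charger y dir",np.degrees(np.arctan2(v[1],v[0]))-90,np.linalg.norm(v))
for p in[(172,42),(745,212),(45,420)]:print("corner",plane(r("top",*p),.09))
e=plane(r("top",172,42),.09)-plane(r("top",745,212),.09);print("edge",np.degrees(np.arctan2(e[1],e[0]))-90)
E
```

```text
cap (array([0.5979, 0.1318, 0.1242]), [np.float64(0.0014586549914551356), np.float64(0.0014586549914548975)])
dot (array([0.6138, 0.127 , 0.1244]), [np.float64(0.0010378106993663221), np.float64(0.0010378106993663347)])
dotang tri -16.75510357410587 0.01664256408003085
dotang top -17.8757142079997 0.016402383313373143
black (array([0.5589, 0.0191, 0.1197]), [np.float64(0.000502543307271582), np.float64(0.0005025433072715296)])
rings [0.5977 0.1324 0.092 ] [0.5602 0.0192 0.092 ]
charger y dir -18.304710496312453 0.11923280534687292
corner [0.7131 0.1597 0.09  ]
corner [ 0.6379 -0.0712  0.09  ]
corner [0.5592 0.2098 0.09  ]
edge -18.030961016485918
```

Emit:
{"api": "move_arm", "payload": {"rows": [{"delta_pos":[2.2,3.9,0],"delta_rot":[0,0,0],"hand":8.76},{"delta_pos":[2.2,3.9,0],"delta_rot":[0,0,0],"hand":8.76},{"delta_pos":[2.2,3.9,0],"delta_rot":[0,0,0],"hand":8.76},{"delta_pos":[2.2,3.9,0],"delta_rot":[0,0,0],"hand":8.76},{"delta_pos":[2.2,3.9,0],"delta_rot":[0,0,0],"hand":8.76},{"delta_pos":[2.2,3.9,0],"delta_rot":[0,0,0],"hand":8.76},{"delta_pos":[2.2,3.9,0],"delta_rot":[0,0,0],"hand":8.76},{"delta_pos":[2.2,3.9,0],"delta_rot":[0,0,0],"hand":8.76},{"delta_pos":[2.2,3.9,0],"delta_rot":[0,0,0],"hand":8.76},{"delta_pos":[2.2,3.9,0],"delta_rot":[0,0,0],"hand":8.76}]}}

```text
t: 1.15
eef_pos: [0.3761, -0.2651, 0.2487]
ee_rot: [-3.141, 0.0, -2.909]
force: [1.3, -0.4, -0.3]
width: 0.0875
```

Emit:
{"api": "move_arm", "payload": {"rows": [{"delta_pos":[2.2,3.9,0],"delta_rot":[0,0,0],"hand":8.76},{"delta_pos":[2.2,3.9,0],"delta_rot":[0,0,0],"hand":8.76},{"delta_pos":[2.2,3.9,0],"delta_rot":[0,0,0],"hand":8.76},{"delta_pos":[2.2,3.9,0],"delta_rot":[0,0,0],"hand":8.76},{"delta_pos":[2.2,3.9,0],"delta_rot":[0,0,0],"hand":8.76},{"delta_pos":[2.2,3.9,0],"delta_rot":[0,0,0],"hand":8.76},{"delta_pos":[2.2,3.9,0],"delta_rot":[0,0,0],"hand":8.76},{"delta_pos":[2.2,3.9,0],"delta_rot":[0,0,0],"hand":8.76},{"delta_pos":[2.2,4.2,0],"delta_rot":[0,0,0],"hand":8.76},{"delta_pos":[2.2,4.2,0],"delta_rot":[0,0,0],"hand":8.76}]}}

```text
t: 2.15
eef_pos: [0.5962, 0.131, 0.2484]
ee_rot: [3.142, -0.0, -2.909]
force: [-0.2, 0.3, -0.3]
width: 0.0878
```

Run:
```python
from station import *
import cv2,json
s=get_state();f=grab_frame("wrist");cv2.imwrite("pics/w1.png",f)
json.dump({k:(v.tolist() if hasattr(v,'tolist') else v) for k,v in s.items()},open("s1.json","w"));print(s['eef_pos'],s['ee_rot'],s['t'],s['q'])
```

```text
[0.59615598 0.13102829 0.24841128] [ 3.14156749e+00 -2.16983563e-04 -2.90869492e+00] 2.15 [ 5.35937139e-01  2.53617716e-01 -1.37387174e-01 -9.60102668e-05
 -1.17999103e+00 -1.87379915e+00]
```

View pics/w1.png

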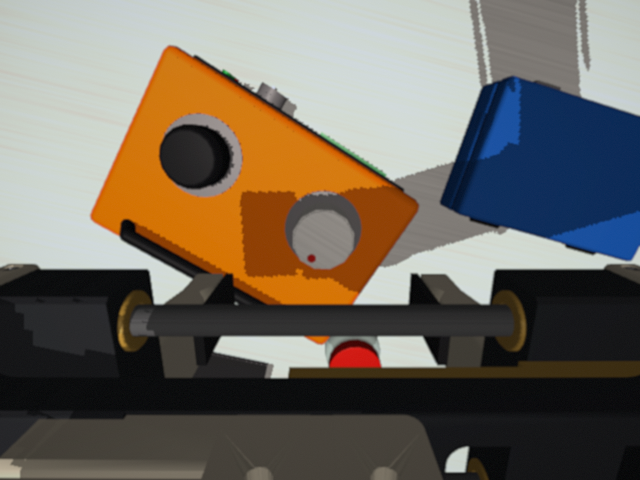

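The wrist view shows the cap top at about (323,238), the dot at (311,258), and the black cap at (195,156). I'll enlarge the cap.

Run:
```python
import cv2
a=cv2.imread("pics/w1.png")[180:280,270:380]
cv2.imwrite("pics/w1c.png",cv2.resize(a,None,fx=6,fy=6,interpolation=cv2.INTER_CUBIC))
```

```text
(no output)
```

View pics/w1c.png

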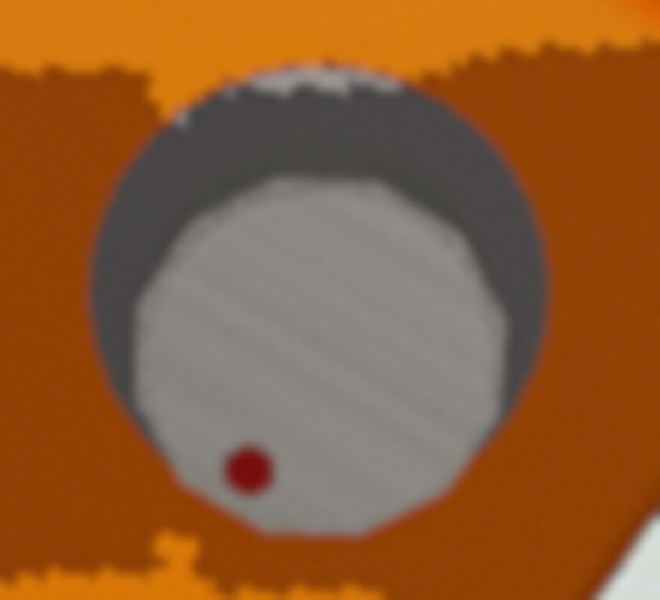

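Cap top centre is at crop (320,357), the dot at (249,470).

Run:
```python
from station import *
from h import *
import json
np.set_printoptions(precision=4,suppress=True)
s=json.load(open("s1.json"));ci=camera_info("wrist");T=wristT(s,ci)
def w(x,y):return ray(ci["camera_matrix"],ci["dist"],T,[270+(x+.5)/6-.5,180+(y+.5)/6-.5])
def r(n,x,y):
    c=camera_info(n); o,q=((220,185),5) if n=="top" else ((250,205),5.5)
    return ray(c["camera_matrix"],c["dist"],np.array(c["world_from_camera"]),[o[0]+(x+.5)/q-.5,o[1]+(y+.5)/q-.5])
print(tri([r("top",227,304),r("scene",453,101),w(320,357)]))
print(tri([r("scene",453,101),w(320,357)]))
c=plane(w(320,357),.1255);d=plane(w(249,470),.1255);v=d-c
print(c,d,np.degrees(np.arctan2(v[1],v[0])),np.linalg.norm(v))
# vertex angles
for p in[(272,177),(380,180),(465,240),(506,320),(500,410),(447,493),(365,535),(265,533),(180,487),(137,395),(138,303),(190,218)]:
    v=plane(w(*p),.1255)-c;a=np.degrees(np.arctan2(v[1],v[0]));print(round((a-15)%30,1),round(np.linalg.norm(v),4))
```

```text
(array([0.5979, 0.132 , 0.1241]), [np.float64(0.0013334619816986473), np.float64(0.0016027419492934546), np.float64(0.00036126049177607984)])
(array([0.5973, 0.1318, 0.1239]), [np.float64(0.0009464105446791574), np.float64(0.0009464105446791281)])
[0.5976 0.1323 0.1255] [0.615  0.1267 0.1255] -17.83251237527463 0.018276690511639198
12.8 0.0248
10.3 0.0248
8.3 0.0244
10.0 0.0248
11.3 0.0249
10.3 0.0254
12.0 0.0256
11.6 0.0257
12.3 0.026
10.5 0.0247
11.2 0.0248
10.3 0.0251
```

Emit:
{"api": "move_arm", "payload": {"rows": [{"delta_pos":[0.15,0.1,0],"delta_rot":[0,0,7.1],"hand":8.76},{"delta_pos":[0,0,-1],"delta_rot":[0,0,7.1],"hand":8.76},{"delta_pos":[0,0,-2],"delta_rot":[0,0,7.1],"hand":8.76},{"delta_pos":[0,0,-2],"delta_rot":[0,0,7.1],"hand":8.76},{"delta_pos":[0,0,-2],"delta_rot":[0,0,0],"hand":8.76},{"delta_pos":[0,0,-1.3],"delta_rot":[0,0,0],"hand":8.76},{"delta_pos":[0,0,0],"delta_rot":[0,0,0],"hand":8.76},{"delta_pos":[0,0,0],"delta_rot":[0,0,0],"hand":8.76},{"delta_pos":[0,0,0],"delta_rot":[0,0,0],"hand":8.76},{"delta_pos":[0,0,0],"delta_rot":[0,0,0],"hand":8.76}]}}

```text
t: 3.2
eef_pos: [0.5977, 0.1305, 0.1666]
ee_rot: [-3.141, 0.002, -2.413]
force: [-0.3, 0.1, 0.1]
width: 0.0877
```

Run:
```python
from station import *
import cv2,json
s=get_state();f=grab_frame("wrist");cv2.imwrite("pics/w2.png",f)
print(s['eef_pos'],s['ee_rot'],s['t'],s['q'],s['force'],s['moment'])
```

```text
[0.59770152 0.13046077 0.16664268] [-3.14112159e+00  1.67478167e-03 -2.41317885e+00] 3.2 [ 5.33877121e-01  3.18324431e-01 -2.44891325e-01  1.63886276e-04
 -1.00584632e+00 -1.37634766e+00] [-0.27750073  0.09158723  0.13450904] [ 0.03707161  0.05917806 -0.00595481]
```

View pics/w2.png

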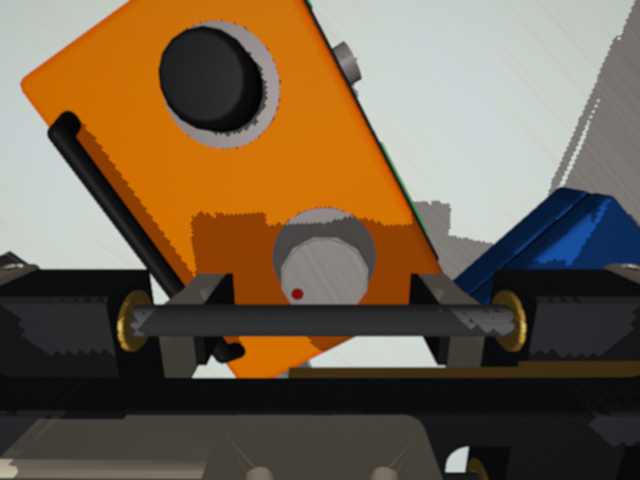

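Emit:
{"api": "move_arm", "payload": {"force": 30, "rows": [{"delta_pos":[0,0.15,-1.5],"delta_rot":[0,0,0],"hand":8.76},{"delta_pos":[0,0,-1.5],"delta_rot":[0,0,0],"hand":8.76},{"delta_pos":[0,0,-1.0],"delta_rot":[0,0,0],"hand":8.76},{"delta_pos":[0,0,-0.6],"delta_rot":[0,0,0],"hand":8.76},{"delta_pos":[0,0,0],"delta_rot":[0,0,0],"hand":8.76},{"delta_pos":[0,0,0],"delta_rot":[0,0,0],"hand":4.4},{"delta_pos":[0,0,0],"delta_rot":[0,0,0],"hand":4.4},{"delta_pos":[0,0,0],"delta_rot":[0,0,0],"hand":4.4},{"delta_pos":[0,0,0],"delta_rot":[0,0,0],"hand":4.4},{"delta_pos":[0,0,0],"delta_rot":[0,0,0],"hand":4.4}]}}

```text
t: 4.25
eef_pos: [0.5973, 0.1318, 0.1198]
ee_rot: [-3.142, 0.0, -2.413]
force: [-0.4, -0.0, 0.1]
width: 0.0531
```

Run:
```python
from station import *
s=get_state()
print(s['eef_pos'],s['ee_rot'],s['t'],s['force'],s['moment'],s['width'])
```

```text
[0.5972657  0.13175996 0.11979856] [-3.14154397e+00  3.75719381e-04 -2.41310561e+00] 4.25 [-0.35621985 -0.04183715  0.07506736] [ 0.04628616  0.00408468 -0.02193889] 0.05310708513981548
```

Emit:
{"api": "move_arm", "payload": {"force": 30, "rows": [{"delta_pos":[0,0,0],"delta_rot":[0,0,0],"hand":4.0},{"delta_pos":[0,0,0],"delta_rot":[0,0,0],"hand":4.0},{"delta_pos":[0,0,0],"delta_rot":[0,0,0],"hand":4.0},{"delta_pos":[0,0,0],"delta_rot":[0,0,0],"hand":4.0},{"delta_pos":[0,0,0],"delta_rot":[0,0,0],"hand":4.0},{"delta_pos":[0,0,0],"delta_rot":[0,0,0],"hand":4.0},{"delta_pos":[0,0,0],"delta_rot":[0,0,0],"hand":4.0},{"delta_pos":[0,0,0],"delta_rot":[0,0,0],"hand":4.0},{"delta_pos":[0,0,0],"delta_rot":[0,0,0],"hand":4.0},{"delta_pos":[0,0,0],"delta_rot":[0,0,0],"hand":4.0}]}}

```text
t: 5.25
eef_pos: [0.5972, 0.1318, 0.1197]
ee_rot: [-3.142, 0.0, -2.413]
force: [-1.5, -0.1, 4.6]
width: 0.0479
```

Run:
```python
from station import *
s=get_state()
print(s['eef_pos'],s['ee_rot'],s['t'],s['force'],s['moment'],s['width'])
```

```text
[0.59722642 0.13175896 0.11967878] [-3.14154649e+00  1.28533285e-04 -2.41305182e+00] 5.25 [-1.52784222 -0.1369162   4.63916624] [0.22397213 0.62129652 0.03488216] 0.04788843619420995
```

Emit:
{"api": "move_arm", "payload": {"rows": [{"delta_pos":[0,0,0],"delta_rot":[0,0,2],"hand":4.0},{"delta_pos":[0,0,0],"delta_rot":[0,0,2],"hand":4.0},{"delta_pos":[0,0,0],"delta_rot":[0,0,2],"hand":4.0},{"delta_pos":[0,0,0],"delta_rot":[0,0,2],"hand":4.0},{"delta_pos":[0,0,0],"delta_rot":[0,0,2],"hand":4.0},{"delta_pos":[0,0,0],"delta_rot":[0,0,2],"hand":4.0},{"delta_pos":[0,0,0],"delta_rot":[0,0,1],"hand":4.0},{"delta_pos":[0,0,0],"delta_rot":[0,0,0],"hand":4.0},{"delta_pos":[0,0,0],"delta_rot":[0,0,0],"hand":4.0},{"delta_pos":[0,0,0],"delta_rot":[0,0,0],"hand":4.0}]}}

```text
t: 6.25
eef_pos: [0.5975, 0.1318, 0.1197]
ee_rot: [-3.141, 0.001, -2.187]
force: [1.6, 1.5, 3.0]
width: 0.0471
```

Run:
```python
from station import *
s=get_state()
print(s['eef_pos'],s['ee_rot'],s['t'],s['force'],s['moment'],s['width'],s['joint_efforts'])
```

```text
[0.59753813 0.13182509 0.11968459] [-3.14115419e+00  5.04754423e-04 -2.18660858e+00] 6.25 [1.56058081 1.46715328 2.99196225] [ 0.16281075 -0.53870097  0.00108911] 0.04712216832132844 [-3.68360511e-02 -5.23635113e+01  2.26129013e+01  5.16468018e+00
 -5.99705502e-01 -1.30464786e-02]
```

Emit:
{"api": "move_arm", "payload": {"rows": [{"delta_pos":[0,0,0],"delta_rot":[0,0,1],"hand":4.0},{"delta_pos":[0,0,0],"delta_rot":[0,0,1],"hand":4.0},{"delta_pos":[0,0,0],"delta_rot":[0,0,1],"hand":4.0},{"delta_pos":[0,0,0],"delta_rot":[0,0,1],"hand":4.0},{"delta_pos":[0,0,0],"delta_rot":[0,0,1],"hand":4.0},{"delta_pos":[0,0,0],"delta_rot":[0,0,1],"hand":4.0},{"delta_pos":[0,0,0],"delta_rot":[0,0,1],"hand":4.0},{"delta_pos":[0,0,0],"delta_rot":[0,0,1],"hand":4.0},{"delta_pos":[0,0,0],"delta_rot":[0,0,0],"hand":4.0},{"delta_pos":[0,0,0],"delta_rot":[0,0,0],"hand":4.0}]}}

```text
t: 7.25
eef_pos: [0.5973, 0.1316, 0.1197]
ee_rot: [-3.142, 0.0, -2.047]
force: [1.9, -0.7, 4.5]
width: 0.0476
```

Run:
```python
from station import *
import cv2
s=get_state()
print(s['eef_pos'],s['ee_rot'],s['t'],s['force'],s['moment'],s['width'],s['joint_efforts'])
for n in["wrist","top","scene"]: cv2.imwrite(f"pics/{n}3.png",grab_frame(n))
import numpy as np
a=cv2.imread("pics/top3.png")[215:275,230:300];b=cv2.imread("pics/scene3.png")[190:270,290:380]
cv2.imwrite("pics/c3.png",np.hstack([cv2.resize(x,(400,400),interpolation=cv2.INTER_CUBIC) for x in(a,b)]))
```

```text
[0.59732848 0.13161492 0.11966938] [-3.14150139e+00  2.83421555e-04 -2.04689806e+00] 7.25 [ 1.88776189 -0.70390466  4.46541826] [-0.22397974 -0.32531492 -0.78365113] 0.04759844872234307 [  1.29606843 -50.94444036  22.28687525   5.15734524  -0.25964082
   0.77748975]
```

View pics/c3.png

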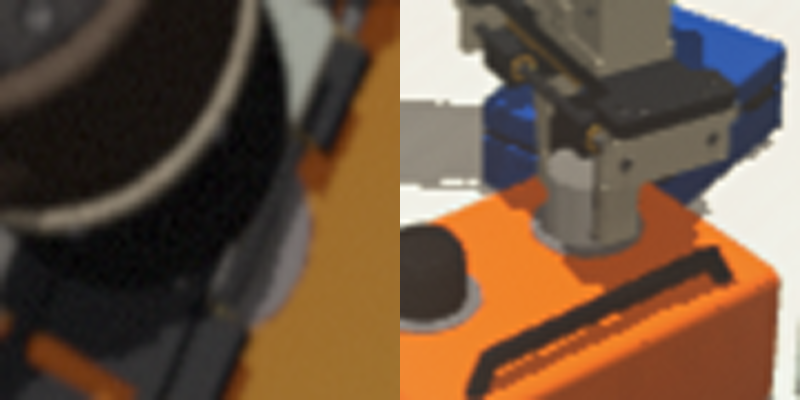

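View pics/wrist3.png

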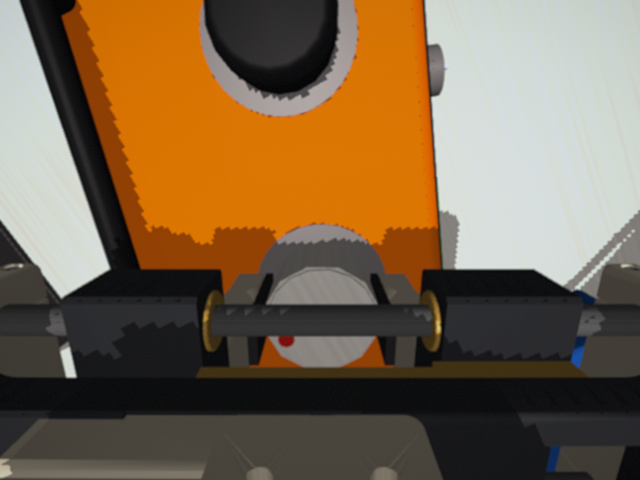

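The wrist moment rose from 0.00 at 13° to −0.78 N m at 21°, so counter-clockwise jams. I'll turn the other way.

Emit:
{"api": "move_arm", "payload": {"rows": [{"delta_pos":[0,0,0],"delta_rot":[0,0,-3],"hand":4.0},{"delta_pos":[0,0,0],"delta_rot":[0,0,-5],"hand":4.0},{"delta_pos":[0,0,0],"delta_rot":[0,0,-5],"hand":4.0},{"delta_pos":[0,0,0],"delta_rot":[0,0,-5],"hand":4.0},{"delta_pos":[0,0,0],"delta_rot":[0,0,-5],"hand":4.0},{"delta_pos":[0,0,0],"delta_rot":[0,0,-5],"hand":4.0},{"delta_pos":[0,0,0],"delta_rot":[0,0,-5],"hand":4.0},{"delta_pos":[0,0,0],"delta_rot":[0,0,-5],"hand":4.0},{"delta_pos":[0,0,0],"delta_rot":[0,0,-5],"hand":4.0},{"delta_pos":[0,0,0],"delta_rot":[0,0,-3],"hand":4.0}]}}

```text
t: 8.4
eef_pos: [0.5971, 0.1318, 0.1197]
ee_rot: [-3.142, -0.0, -2.851]
force: [-0.3, 0.3, 5.0]
width: 0.0478
```

Run:
```python
from station import *
s=get_state()
print(s['eef_pos'],s['ee_rot'],s['t'],s['force'],s['moment'],s['width'],s['joint_efforts'])
```

```text
[0.59714335 0.13180241 0.11968214] [-3.14153962e+00 -3.88183309e-05 -2.85144858e+00] 8.4 [-0.25992457  0.27417358  4.98519145] [0.10110124 0.00280323 0.12133504] 0.04777712038157065 [ -0.17745573 -50.73269606  22.46475041   4.97919694  -0.11438967
   0.32387012]
```

It gives clockwise: past −25° with only 0.12 N m. I'll go on to about −57°.

Emit:
{"api": "move_arm", "payload": {"rows": [{"delta_pos":[0,0,0],"delta_rot":[0,0,-4],"hand":4.0},{"delta_pos":[0,0,0],"delta_rot":[0,0,-4],"hand":4.0},{"delta_pos":[0,0,0],"delta_rot":[0,0,-4],"hand":4.0},{"delta_pos":[0,0,0],"delta_rot":[0,0,-4],"hand":4.0},{"delta_pos":[0,0,0],"delta_rot":[0,0,-4],"hand":4.0},{"delta_pos":[0,0,0],"delta_rot":[0,0,-4],"hand":4.0},{"delta_pos":[0,0,0],"delta_rot":[0,0,-4],"hand":4.0},{"delta_pos":[0,0,0],"delta_rot":[0,0,-4],"hand":4.0},{"delta_pos":[0,0,0],"delta_rot":[0,0,0],"hand":4.0},{"delta_pos":[0,0,0],"delta_rot":[0,0,0],"hand":4.0}]}}

```text
t: 9.4
eef_pos: [0.5972, 0.1318, 0.1197]
ee_rot: [3.142, 0.0, 2.876]
force: [1.2, -0.1, 4.7]
width: 0.0479
```

Run:
```python
from station import *
import cv2,json
s=get_state()
print(s['eef_pos'],s['ee_rot'],s['t'],s['force'],s['moment'],s['width'],s['joint_efforts'])
json.dump({k:(v.tolist() if hasattr(v,'tolist') else v) for k,v in s.items()},open("s4.json","w"))
f=grab_frame("wrist");cv2.imwrite("pics/w4.png",f)
cv2.imwrite("pics/w4c.png",cv2.resize(f[250:380,230:410],None,fx=4,fy=4,interpolation=cv2.INTER_CUBIC))
```

```text
[0.59719461 0.13183715 0.1196921 ] [3.14150384e+00 6.47460694e-05 2.87617298e+00] 9.4 [ 1.15308807 -0.12797357  4.73992759] [ 0.05498198 -0.03369756 -0.11815683] 0.04793334818173779 [ 2.86287587e-02 -5.07190490e+01  2.24162704e+01  5.02829611e+00
 -1.41568123e-01  7.76365574e-03]
```

View pics/w4c.png

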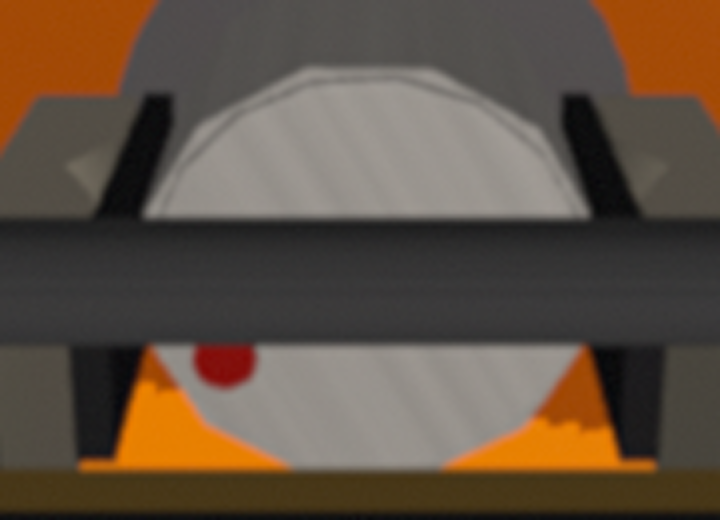

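Dot at crop (225,357), i.e. about (286,339); the cap sits flush between the pads.

Run:
```python
from station import *
from h import *
import json
s=json.load(open("s4.json"));ci=camera_info("wrist");T=wristT(s,ci)
d=plane(ray(ci["camera_matrix"],ci["dist"],T,[230+(225.5)/4-.5,250+(357.5)/4-.5]),.126)
v=d[:2]-[.5974,.1320];print(d,np.degrees(np.arctan2(v[1],v[0])),np.linalg.norm(v), np.degrees(s['ee_rot'][2])+120-360)
```

```text
[0.6027862  0.11430408 0.126     ] -73.07106371050119 0.018497482419205055 -75.20742724059903
```

The cap is turned about 55–57°. I'll add 2° and lift gently, watching the force.

Emit:
{"api": "move_arm", "payload": {"rows": [{"delta_pos":[0,0,0],"delta_rot":[0,0,-2],"hand":4.0},{"delta_pos":[0,0,0],"delta_rot":[0,0,0],"hand":4.0},{"delta_pos":[0,0,0.1],"delta_rot":[0,0,0],"hand":4.0},{"delta_pos":[0,0,0.1],"delta_rot":[0,0,0],"hand":4.0},{"delta_pos":[0,0,0.1],"delta_rot":[0,0,0],"hand":4.0},{"delta_pos":[0,0,0.1],"delta_rot":[0,0,0],"hand":4.0},{"delta_pos":[0,0,0.1],"delta_rot":[0,0,0],"hand":4.0},{"delta_pos":[0,0,0],"delta_rot":[0,0,0],"hand":4.0},{"delta_pos":[0,0,0],"delta_rot":[0,0,0],"hand":4.0},{"delta_pos":[0,0,0],"delta_rot":[0,0,0],"hand":4.0}]}}

```text
t: 10.45
eef_pos: [0.5972, 0.1317, 0.1245]
ee_rot: [-3.142, -0.0, 2.84]
force: [0.2, 0.0, -0.2]
width: 0.0478
```

Run:
```python
from station import *
s=get_state()
print(s['eef_pos'],s['ee_rot'],s['t'],s['force'],s['moment'],s['width'])
```

```text
[0.59715825 0.13171454 0.12452585] [-3.14157781e+00 -7.51813569e-05  2.84031315e+00] 10.45 [ 0.16273557  0.0306971  -0.15505338] [-0.02986076 -0.0536318   0.01065272] 0.04776018491461251
```

No hold-down force. I'll lift fully.

Emit:
{"api": "move_arm", "payload": {"rows": [{"delta_pos":[0,0,0.5],"delta_rot":[0,0,0],"hand":4.0},{"delta_pos":[0,0,1],"delta_rot":[0,0,0],"hand":4.0},{"delta_pos":[0,0,1.5],"delta_rot":[0,0,0],"hand":4.0},{"delta_pos":[0,0,1.5],"delta_rot":[0,0,0],"hand":4.0},{"delta_pos":[0,0,1.5],"delta_rot":[0,0,0],"hand":4.0},{"delta_pos":[0,0,1.5],"delta_rot":[0,0,0],"hand":4.0},{"delta_pos":[0,0,1.5],"delta_rot":[0,0,0],"hand":4.0},{"delta_pos":[0,0,0.5],"delta_rot":[0,0,0],"hand":4.0},{"delta_pos":[0,0,0],"delta_rot":[0,0,0],"hand":4.0},{"delta_pos":[0,0,0],"delta_rot":[0,0,0],"hand":4.0}]}}

```text
t: 11.45
eef_pos: [0.5969, 0.1317, 0.2192]
ee_rot: [-3.142, -0.0, 2.84]
force: [-0.2, 0.3, -0.8]
width: 0.0475
```

Emit:
{"api": "move_arm", "payload": {"rows": [{"delta_pos":[0,0,0],"delta_rot":[0,0,0],"hand":4.0},{"delta_pos":[0,0,0],"delta_rot":[0,0,0],"hand":4.0},{"delta_pos":[0,0,0],"delta_rot":[0,0,0],"hand":4.0},{"delta_pos":[0,0,0],"delta_rot":[0,0,0],"hand":4.0},{"delta_pos":[0,0,0],"delta_rot":[0,0,0],"hand":4.0},{"delta_pos":[0,0,0],"delta_rot":[0,0,0],"hand":4.0},{"delta_pos":[0,0,0],"delta_rot":[0,0,0],"hand":4.0},{"delta_pos":[0,0,0],"delta_rot":[0,0,0],"hand":4.0},{"delta_pos":[0,0,0],"delta_rot":[0,0,0],"hand":4.0},{"delta_pos":[0,0,0],"delta_rot":[0,0,0],"hand":4.0}]}}

```text
t: 12.45
eef_pos: [0.5972, 0.1317, 0.2196]
ee_rot: [3.142, 0.0, 2.84]
force: [0.2, -0.1, -0.5]
width: 0.0478
```

Run:
```python
from station import *
import cv2
s=get_state()
print(s['eef_pos'],s['ee_rot'],s['t'],s['force'],s['width'],abs(s['qd']).max())
f=grab_frame("scene");cv2.imwrite("pics/s5.png",cv2.resize(f[100:320,200:480],None,fx=2.7,fy=2.7,interpolation=cv2.INTER_CUBIC))
cv2.imwrite("pics/w5.png",grab_frame("wrist"))
```

```text
[0.59719018 0.13173673 0.21960549] [3.14152547e+00 5.25925722e-05 2.84033442e+00] 12.45 [ 0.19760697 -0.05254691 -0.46911726] 0.047775018092795524 0.0018895708001115685
```

View pics/s5.png

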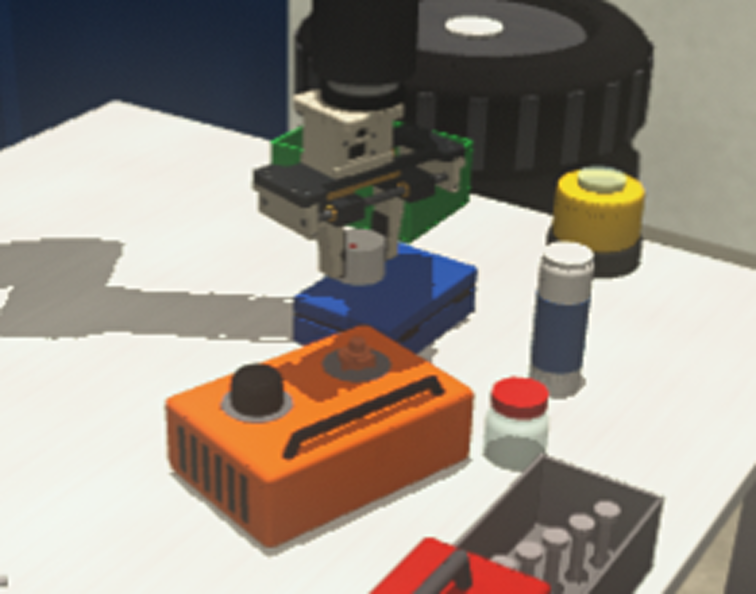

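View pics/w5.png

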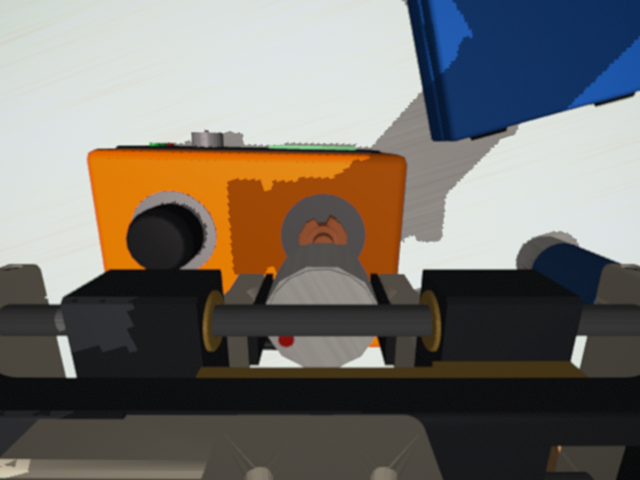

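The cap is held at scene crop (362,257), with the bare stud below at (355,350). Black cap and bystanders are in place. Handing in.

```bash
python3 -c "
from station import *
print(job_done())"
```

```text
the job is handed in; nothing more can be done
None
```

The aluminium cap is off its stud and held still in the gripper, about 100 mm above where it was seated. I handed the job in at about 12.5 s; the hand-in reports no verdict.

- **Finding the thread:** I gripped the cap across two flats at 30 N. Counter-clockwise it jammed by about 21° of arm turn, where the wrist moment rose to 0.78 N m. It turned easily clockwise, so the thread is left-handed.
- **Unscrewing and lifting:** I turned it clockwise to about 58° from tightened. A 5 mm test lift met no resistance, and then I lifted it the rest of the way.
- **Last checks:** The finger opening was 47.8 mm and the joints were at rest. The force on the tool was about 0.5 N, roughly the cap's weight. The pictures show a bare stud and the cap clear of everything. The black cap, case, jar and spray can look unmoved. The spanner and ashtray were outside these last views, and the arm only passed well above them.
- **Small disagreements:** The cap's top measured about 2 mm below the stated height. The turn angle before the last 2° read 55° from the dot and 57° from the tool. Both are within the calibration error.

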